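Press a worn bearing sleeve out of its housing with a drift

ROBOT

A 6-joint arm with a two-finger parallel gripper is mounted at the origin on a cart in front of the work surface, level with it; the furniture and walls round the work are solid. World frame = base frame: x ahead of the robot, y to its left, z up, the work surface at z = 0. Lengths are in m, angles in rad, forces in N, time in s.
With the tool pointing down it reaches from about 0.35 to 0.975 m from the base axis. Payload 4.9 kg.
Tool frame: the origin (TCP) lies on the centre line of the jaws, within the pads' length; the fingertips stand manip.tip_reach ahead of it and the grasp point (between the pads) is the TCP (manip.tip_reach is the distance from the TCP to the fingertips, in m); z points along the fingers, y is the line along which they close (so a half turn about z gives the same grasp; the last joint's range is limited). The gripper opens to 85 mm and grips with 20 to 120 N. Pads are 22 mm wide; open, the fingers measure 114 mm over their backs; the gripper's body (76 mm by 85 mm) begins 54 mm behind the grasp point. The pads swing forward as they close: fully open they stand 13 mm farther back than shut.
Start: joints at [1.002, 0.053, 1.613, -0, 1.476, -0.119], TCP at [0.272, 0.563, 0.25] pointing down, gripper open.
Joint ranges: [-3.01, 3.01], [-1.01, 2.22], [0.06, 2.58], [-1.02, 4.17], [0.09, 2.62], [-3.14, 3.14]. Speed limits (rad/s): [2.57, 2.57, 3.14, 3.14, 3.14, 3.14].

INTERFACE

Orientations are given as a unit quaternion [w, x, y, z].
In Python, from plant import manip gives the robot as it stands. The module is installed in compiled form; this text tells all that it offers.
- The arm moves only by the tool move_arm, never from a script. Its argument "rows" is a list of rows, each a list of 7 numbers: the shift along the tool's x, y, z in cm, then the turn, a rotation vector about the tool's x, y, z in degrees, then the opening, from -1 (shut) to 1 (fully open). In form: [[tx, ty, tz, ax, ay, az, jaw], ...]. A call has 1 to 20 rows; each row shifts and turns the commanded pose from where the row before left it, along the tool's axes as they then stand; what a row does not reach is not made up. A row lasts 1/12 s, in which the tool goes at most 41.7 mm and 7.16 degrees, less where a joint would pass 70% of its speed; a pose out of reach is approached as far as the arm can. A call is refused whole if a number of a shift passes 4.17 or a number of a turn 7.16, either way. A call with a gripper value outside its range is refused whole. The fingers move at their own pace and stop on an object; the grip force is fixed at half the most. Time passes only in rows, so rows that do not move let the fingers close. It gives the time, the measured TCP pose, the force, the opening and the grip force at its end, in the units of the state.
- manip.state(): the state, without advancing time (a new reading comes with each control period).
- manip.grab_frame(name): name is "side" or "top"; returns a dict with "img" (420x560x3 uint8, blue, green, red), "mtx" (3x3 intrinsics, pixels), "k1" (the pictures are not rectified: a ray, as slopes to the right and down, at radius r is drawn at 1 + k1 r^2 times it, then the intrinsics apply), "R" (3x3) and "t" (3): a world point X has camera coordinates R X + t. Camera axes: x right, y down, z forward; pixel columns grow to the right and rows downward; lengths in m; the calibration is good to about 2 mm. A picture is of the moment at which its call begins. There is no depth.
- manip.job_done(): hands the job in; it is judged then, once.
The state is a dict: "time": time; "joint_pos": joint angles; "joint_vel": joint speeds; "joint_efforts": joint torques, N m; "tool_pos": TCP position; "tool_rot": TCP orientation; "contact_force": force on the tool from outside, world axes, zero at the start; "ft_torque": the same for the moment, N m; "gripper_width": opening from 0.0 (shut) to 1.0 (fully open); "grasp_force": force on a finger pad.
Only numpy, scipy, OpenCV 4.12 (cv2) and the standard library are available. Lean on these libraries where they do the work, as an engineer would, in place of code of your own. Each camera call takes 0.05 s, during which the arm holds its last target. There are 200 camera calls.

TASK

Take the drift out of its holder and use it, upright, to press the brass sleeve down through the bore of the bearing housing on the press-out stand, until the sleeve is completely out below the housing. The housing sits some millimetres off centre in its nest, so feel for the bore and push gently, never with more than 25 N, and only with the drift. Then draw the drift out and stand it back in its holder, fully home, leaving everything else alone.

Things in the scene. Friction and masses are not known exactly. Their poses are not given: they have to be found in the camera images.
- stand: Press-out stand fixed to the worktop: 120 x 120 mm base, four columns, and a nest plate in which an aluminium bearing housing lies, a stepped disc 64 mm across, 32 mm high, with a brass sleeve stuck in its vertical bore. The housing's underside is 78 mm, its flat top face (52 mm across) 110 mm above the worktop. Origin: centre of the base's underside, z up, x and y along the base's sides.
- nest_floor (a point): Centre of the nest's floor, 78 mm above the worktop, on which the housing lies. The nest has 5 mm of play: the bore's axis is up to 5 mm off this point along each of the stand's x and y axes, differently every time, and that is not measured. The housing is held too firmly to be shifted (40 N).
- nest_centre (a point): 32 mm above nest_floor, level with the housing's top face. The bore (14.4 mm diameter) opens there in a shallow countersink, 28.4 mm wide, 3.5 mm deep (slope 1 in 2). The drift enters only within 1.2 mm of the axis; further off its tip rests on the cone, 3.5 mm below the top face when 1.7 mm off and 0.5 mm higher per further mm. Below the cone the bore is plain.
- sleeve (a joint): How far the brass sleeve (14 mm across, 7 mm hole, 18 mm long) is pressed down, m; starts 0 to 0.0025. At 0 its upper face is 11 mm below the housing's top and 21 mm above its underside: out at 0.021. A friction-braked catch plunger under it follows it down: it moves at 8 N plus 25 N per m/s, stays where left, hard stop at 0.034.
- holder: Aluminium drift holder fixed to the worktop: a 90 x 80 x 8 mm foot and a 50 x 50 mm block, top face 72 mm above the worktop, with an 18 mm vertical hole right through its centre. Origin at the centre of the underside, z up.
- drift: Drift, about 180 g, standing in the holder, collar flat on its top face: round steel shank 12 mm across, 60 mm long, tip chamfered 0.5 mm; collar 30 mm across, 6 mm thick; above it a square black grip 22 x 22 mm, 6 to 68 mm above the origin, sides along its x and y. Origin: on the axis at the collar's underside, z up towards the grip; the tip is 60 mm below it.
- jar: Small sample jar with a red lid, 50 mm across, 55 mm high, a bystander; origin at the centre of its underside.
- timer: Bench timer, 62 x 62 x 20 mm, a bystander; origin at the centre of its underside.
- dish: Lidded culture dish, 94 mm across, 16 mm high, a bystander; origin at the centre of its underside.
Not all that is in view belongs to the job. Leave any red look-alike of the drift alone.

How it is judged:
On the way, in this order (a step that is already met when the one before it is completed fails the run):
1. the drift is lifted clear of its holder (z of drift in the frame of holder above 0.137 m), for 0.2 s.
2. the sleeve is pressed completely out below the housing, the drift upright and through the bore (value of joint sleeve above 0.022 m and z of drift in the frame of stand below 0.142 m and horizontal distance between drift and stand below 0.015 m and angle between drift's own z axis and vertical below 0.15 rad), for 0.1 s.
At the end, for the whole second after the job is handed in: The sleeve is pressed down at least 22 mm, which is wholly out below the housing; the drift stands released and at rest in its holder, its axis within 6 mm of the hole's, collar on the top face (within 3 mm, tilt under 0.06 rad) (value of joint sleeve above 0.022 m and horizontal distance between drift and holder below 0.006 m and z of drift in the frame of holder between 0.068 and 0.075 m and angle between drift's own z axis and vertical below 0.06 rad and linear speed of drift below 0.02 m/s); the robot touches nothing.
It fails at once if the drift presses on the stand, housing or sleeve with more than 25 N (contact force between drift and stand above 25 N).
It fails at once if the gripper or arm pushes on the stand, housing or sleeve (contact force between any of the fingers, the arm and stand above 3 N).
It fails at once if a bystander is moved by more than 15 mm (distance of any of jar, timer, dish from where it was at the start of the episode above 0.015 m).
It also fails if it takes over 67 s, if anything falls off the work surface, if the arm or the gripper's body presses on something with over 40 N, if the wrist force passes 120 N, or if a joint passes its speed limit or range.

## Working session

There is one attempt and no reset: what is moved stays moved. The work goes in short steps, Python scripts to look and compute and a tool call to move; the robot and the scene stay as the last step left them, time stands still between calls to the robot, and variables do not carry over. Pictures are saved under pics/ and viewed, at most 10 in all, crops included, and the job is handed in when it is done.

Besides the shell and the picture viewer there is one more tool, called by a JSON object that holds its "fn" and its "kwargs". move_arm: Moves the arm, as the interface text tells. Its arguments: {"type":"object","properties":{"rows":{"type":"array","items":{"type":"array","items":{"type":"number"}}}},"required":["rows"]}

```bash
mkdir -p pics
cat > h.py <<'E'
import numpy as np, cv2
from plant import manip
def grab(n,save=None):
    f=manip.grab_frame(n)
    if save: cv2.imwrite(f'pics/{save}.png',f['img'])
    return f
def ray(f,u,v):
    K=np.array(f['mtx']);k=f['k1']
    d=cv2.undistortPoints(np.array([[[u,v]]],float),K,np.array([k,0,0,0.]))[0,0]
    R=np.array(f['R']);t=np.array(f['t'])
    return -R.T@t, R.T@np.array([d[0],d[1],1])
def onz(f,u,v,z):
    c,d=ray(f,u,v); return c+d*(z-c[2])/d[2]
def proj(f,X):
    R=np.array(f['R']);t=np.array(f['t']);return cv2.projectPoints(np.array(X,float).reshape(-1,1,3),cv2.Rodrigues(R)[0],t,np.array(f['mtx']),np.array([f['k1'],0,0,0.]))[0][:,0]
E
python3 - <<'E'
from h import *
for n in('top','side'):
    f=grab(n,n+'0'); R=np.array(f['R']);print(n,-R.T@np.array(f['t']),R[2],f['mtx'],f['k1'])
s=manip.state();print(s,manip.tip_reach)
E
```

```text
top [ 0.47121926 -0.01427105  1.12445882] [ 0.06466303  0.00473386 -0.99789593] [[440.32249741   0.         282.77715937]
 [  0.         440.32249741 203.6094751 ]
 [  0.           0.           1.        ]] -0.0907617478980778
side [ 0.15151841 -0.72881361  0.52386837] [ 0.39087881  0.7970169  -0.46041048] [[386.403289     0.         273.24679711]
 [  0.         386.403289   209.85760777]
 [  0.           0.           1.        ]] 0.023446330652232016
{'time': 0.1, 'joint_pos': array([ 1.00199873e+00,  5.32862612e-02,  1.61418780e+00,  1.13183033e-05,
        1.47601260e+00, -1.19000633e-01]), 'joint_vel': array([ 0.00146221, -0.00079316, -0.0032981 , -0.00066188, -0.00166515,
       -0.00094112]), 'joint_efforts': array([ 8.55388225e-04, -3.94896662e+01, -3.71367109e+01, -1.21076264e-04,
        3.85542095e-03, -2.97869633e-05]), 'tool_pos': array([0.27144131, 0.56237415, 0.24917019]), 'tool_rot': array([-3.24595816e-04,  2.23007830e-01,  9.74816193e-01, -8.89655281e-04]), 'contact_force': array([ 0.46074578, -1.08145099, -0.92093581]), 'ft_torque': array([ 0.04481597,  0.02067327, -0.05048542]), 'grasp_force': 0.0, 'gripper_width': 0.9981793139937732} 0.019
```

View pics/top0.png

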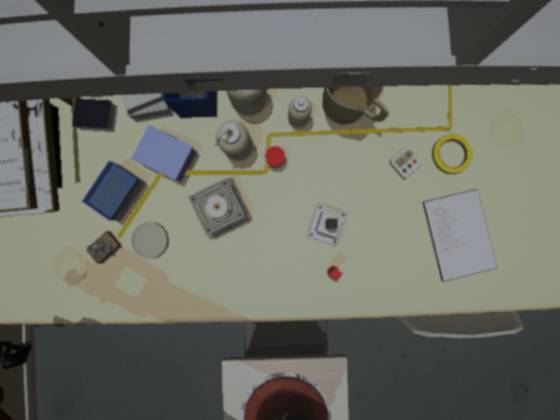

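View pics/side0.png

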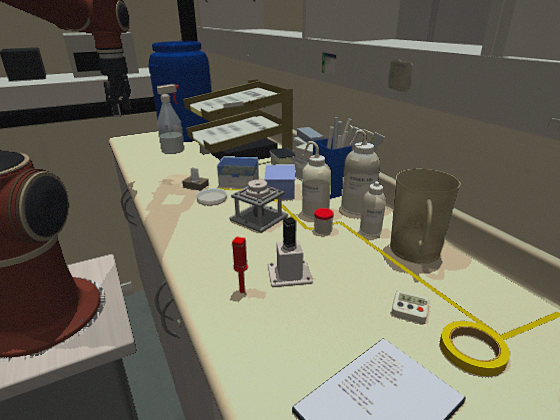

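The top view shows the stand at about (219,207), the holder with the drift at (328,224), the red look-alike at (335,273), the jar at (275,157) and the dish at (150,240). In the side view the grip is at about (289,233) and the housing at (259,190). Next I'll enlarge the key areas.

Run:
```python
from h import *
t=cv2.imread('pics/top0.png');s=cv2.imread('pics/side0.png')
c=lambda i,u,v:cv2.resize(i[v:v+75,u:u+100],(400,300),interpolation=cv2.INTER_CUBIC)
o=np.vstack([np.hstack([c(t,170,170),c(t,280,190)]),np.hstack([c(s,210,165),c(s,240,212)])])
o=np.clip(o.astype(float)*1.5,0,255).astype(np.uint8)
cv2.imwrite('pics/crop0.png',o)
```

```text
(no output)
```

View pics/crop0.png

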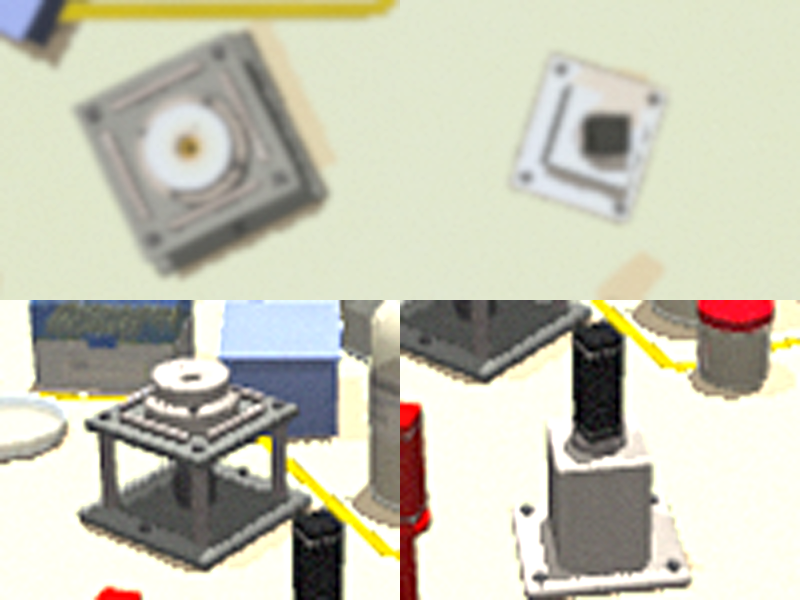

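The 4x crop shows the housing's top disc centred near (187,146), i.e. top pixel (216.4,206.1), and brass in the bore. The grip's top is near (606,135), i.e. top pixel (431.1−100,223.4). In the side view the top disc is at crop (190,377) and the grip top at crop (600,330). I'll refine these with masks.

Run:
```python
from h import *
T=grab('top');S=grab('side')
def comp(m,u,v,k=6):
    n,l,st,c=cv2.connectedComponentsWithStats(m.astype(np.uint8)); 
    ys,xs=np.nonzero(m); i=np.argmin((xs-u)**2+(ys-v)**2); return (l==l[ys[i],xs[i]]).astype(np.uint8)
def cont(m): return max(cv2.findContours(m,cv2.RETR_EXTERNAL,cv2.CHAIN_APPROX_NONE)[0],key=len)
up=lambda im,u,v,w,h:cv2.resize(im[v:v+h,u:u+w],None,fx=8,fy=8,interpolation=cv2.INTER_CUBIC)
cv=lambda p,u,v:((np.array(p,float)+.5)/8-.5)+[u,v]
# housing disc
for n,f,(u,v,w,h),z in(('top',T,(195,185,45,45),.110),('side',S,(240,172,40,25),.110)):
    g=cv2.cvtColor(up(f['img'],u,v,w,h),cv2.COLOR_BGR2GRAY).astype(int)
    for th in (150,165,180):
        m=comp(g>th,w*4+20*0,h*4-0); c=cont(m); hull=cv2.convexHull(c); e=cv2.fitEllipse(c)
        p=cv(e[0],u,v); print('disc',n,th,p,np.array(e[1])/8,e[2],onz(f,*p,z)[:2].round(4),'bbox',np.array(cv2.boundingRect(c))/8)
for n,f,(u,v,w,h) in(('top',T,(318,210,26,26)),('side',S,(278,210,24,45))):
    im=up(f['img'],u,v,w,h);g=im.max(2).astype(int)
    for th in (50,70,90):
        m=comp(g<th,w*4,h*4);c=cont(m);r=cv2.minAreaRect(c);ap=cv2.approxPolyDP(cv2.convexHull(c),8,True)[:,0]
        print('grip',n,th,r[2],np.array(r[1])/8)
        for q in ap: p=cv(q,u,v);print('   ',p.round(1),onz(f,*p,.140)[:2].round(4))
# holder foot top corners
for q in((555,52),(665,97),(625,222),(510,187)):
    p=(np.array(q)+.5)/4-.5+[280-100,190];print('foot',onz(T,*p,.008)[:2].round(4))
```

```text
disc top 150 [216.30225372 206.26630783] [18.36590004 18.6134491 ] 29.4984130859375 [0.5352 0.1445] bbox [12.5   12.25  18.625 18.75 ]Traceback (most recent call last):
  File "<stdin>", line 13, in <module>
  File "<stdin>", line 5, in comp
    return _wrapfunc(a, 'argmin', axis=axis, out=out, **kwds)
    return bound(*args, **kwds)
ValueError: attempt to get argmin of an empty sequence
```

{"fn": "move_arm", "kwargs": {"rows": [[-2.75,-2.95,0,0,0,0,1],[-2.75,-2.95,0,0,0,0,1],[-2.75,-2.95,0,0,0,0,1],[-2.75,-2.95,0,0,0,0,1],[-2.75,-2.95,0,0,0,0,1],[-2.75,-2.95,0,0,0,0,1],[-2.75,-2.95,0,0,0,0,1],[-2.75,-2.95,0,0,0,0,1],[-2.75,-2.95,0,0,0,0,1],[-2.75,-2.95,0,0,0,0,1],[-2.75,-2.95,0,0,0,0,1],[-2.75,-2.95,0,0,0,0,1],[-2.75,-2.95,0,0,0,0,1],[-2.75,-2.95,0,0,0,0,1]]}}

```text
time: 1.37
tool_pos: [0.4389, 0.0215, 0.2504]
tool_rot: [0.0, 0.223, 0.975, 0.0]
contact_force: [0.4, 0.6, -0.2]
gripper_width: 0.999
grasp_force: 0.0
```

```bash
cat > meas.py <<'E'
from h import *
T=grab('top');S=grab('side')
T['img']=cv2.imread('pics/top0.png');S['img']=cv2.imread('pics/side0.png')
def comp(m,u,v):
    n,l,st,c=cv2.connectedComponentsWithStats(m.astype(np.uint8))
    ys,xs=np.nonzero(m)
    if len(xs)==0:return None
    i=np.argmin((xs-u)**2+(ys-v)**2); return (l==l[ys[i],xs[i]]).astype(np.uint8)
def cont(m): return max(cv2.findContours(m,cv2.RETR_EXTERNAL,cv2.CHAIN_APPROX_NONE)[0],key=len)
up=lambda im,u,v,w,h:cv2.resize(im[v:v+h,u:u+w],None,fx=8,fy=8,interpolation=cv2.INTER_CUBIC)
cv=lambda p,u,v:((np.array(p,float)+.5)/8-.5)+[u,v]
for n,f,(u,v,w,h),z in(('top',T,(195,185,45,45),.110),('side',S,(240,172,40,25),.110)):
    g=up(f['img'],u,v,w,h).max(2).astype(int)
    print(n,'max',g.max())
    for th in (110,125,140,155):
        m=comp(g>th,w*4,h*4)
        if m is None: continue
        c=cont(m)
        if len(c)<9: continue
        e=cv2.fitEllipse(c)
        p=cv(e[0],u,v); print('disc',n,th,p.round(2),(np.array(e[1])/8).round(1),onz(f,*p,z)[:2].round(4),'bbox',np.array(cv2.boundingRect(c))/8)
for n,f,(u,v,w,h) in(('top',T,(318,210,26,26)),('side',S,(278,210,24,45))):
    g=up(f['img'],u,v,w,h).max(2).astype(int)
    for th in (45,60,80):
        m=comp(g<th,w*4,h*4)
        if m is None: continue
        c=cont(m);r=cv2.minAreaRect(c);ap=cv2.approxPolyDP(cv2.convexHull(c),8,True)[:,0]
        print('grip',n,th,r[2],(np.array(r[1])/8).round(1))
        for q in ap: p=cv(q,u,v);print('   ',p.round(1),onz(f,*p,.140)[:2].round(4))
for q in((555,52),(665,97),(625,222),(510,187)):
    p=(np.array(q)+.5)/4-.5+[180,190];print('foot',onz(T,*p,.008)[:2].round(4))
E
python3 meas.py
```

```text
top max 159
disc top 110 [215.65 205.79] [24.4 28.1] [0.5364 0.146 ] bbox [ 7.5    7.5   28.625 28.375]
disc top 125 [215.41 206.03] [22.2 23.7] [0.5358 0.1466] bbox [ 9.5    9.125 23.    24.   ]
disc top 140 [216.02 206.17] [20.5 20.8] [0.5355 0.1452] bbox [11.    11.    20.875 20.75 ]
disc top 155 [214.91 209.13] [11.  14.6] [0.5287 0.1479] bbox [12.625 20.125 12.875 10.875]
side max 230
disc side 110 [263.82 178.67] [13.9 32. ] [0.5637 0.167 ] bbox [ 7.75   0.    32.25  15.875]
disc side 125 [263.97 178.56] [13.7 31.7] [0.5644 0.1675] bbox [ 8.    0.   32.   15.75]
disc side 140 [264.06 178.45] [13.6 31.4] [0.565  0.1681] bbox [ 8.25  0.   31.75 15.5 ]
disc side 155 [264.2  178.36] [13.4 31.1] [0.5656 0.1684] bbox [ 8.375  0.    31.625 15.375]
grip top 45 84.2894058227539 [4.7 1.7]
    [327.3 222.2] [ 0.4905 -0.1079]
    [328.3 226.8] [ 0.4802 -0.1098]
    [326.8 225.9] [ 0.4822 -0.1065]
grip top 60 90.0 [8.8 9.9]
    [335.7 219.6] [ 0.4959 -0.1269]
    [335.6 227.1] [ 0.4791 -0.126 ]
    [326.3 227.2] [ 0.4795 -0.1053]
    [326.4 220.1] [ 0.4954 -0.1061]
grip top 80 90.0 [10.4 11
[... 384 characters left out ...]
4] [ 0.4345 -0.2094]
    [283.4 244.2] [ 0.4324 -0.1959]
    [283.1 219.2] [ 0.4765 -0.1113]
grip side 60 76.4695053100586 [32.3 17.2]
    [286.4 214.9] [ 0.4914 -0.0983]
    [295.1 220.9] [ 0.4946 -0.1294]
    [294.9 245.3] [ 0.4492 -0.2092]
    [288.1 247.8] [ 0.4341 -0.2106]
    [283.2 244.9] [ 0.4308 -0.1979]
    [277.6 220.3] [ 0.4643 -0.1101]
grip side 80 79.7198715209961 [36.7 17.6]
    [286.2 214.1] [ 0.4928 -0.0946]
    [295.3 220.9] [ 0.495  -0.1297]
    [295.6 247.6] [ 0.4465 -0.2163]
    [289.2 250.8] [ 0.4312 -0.2201]
    [282.2 247.3] [ 0.4255 -0.2041]
    [277.6 219.8] [ 0.4653 -0.1082]
foot [ 0.5435 -0.0995]
foot [ 0.5128 -0.1684]
foot [ 0.4345 -0.1402]
foot [ 0.4588 -0.0682]
```

Run:
```python
from h import *
T=grab('top');S=grab('side')
t=cv2.imread('pics/top0.png');s=cv2.imread('pics/side0.png')
c=lambda i,u,v:cv2.resize(i[v:v+50,u:u+33],(396,600),interpolation=cv2.INTER_CUBIC)
o=np.hstack([c(t,315,200),c(s,272,208)])
o=np.clip(255*(o/255.)**.5,0,255).astype(np.uint8)
def draw(f,X,u,v,ox,col):
    p=proj(f,X);p=((p-[u,v]+.5)*12-.5+[ox,0]).astype(int)
    cv2.polylines(o,[p],True,col,1)
for yaw,col in((0,(0,0,255)),(-20,(0,255,0))):
    a=np.radians(yaw);Rz=np.array([[np.cos(a),-np.sin(a)],[np.sin(a),np.cos(a)]])
    q=np.array([[-11,-11],[11,-11],[11,11],[-11,11]])/1000@Rz.T+[.488,-.1195]
    for z in(.140,.078):
        X=np.c_[q,np.full(4,z)]
        draw(T,X,315,200,0,col);draw(S,X,272,208,396,col)
cv2.imwrite('pics/crop1.png',o)
```

```text
(no output)
```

View pics/crop1.png

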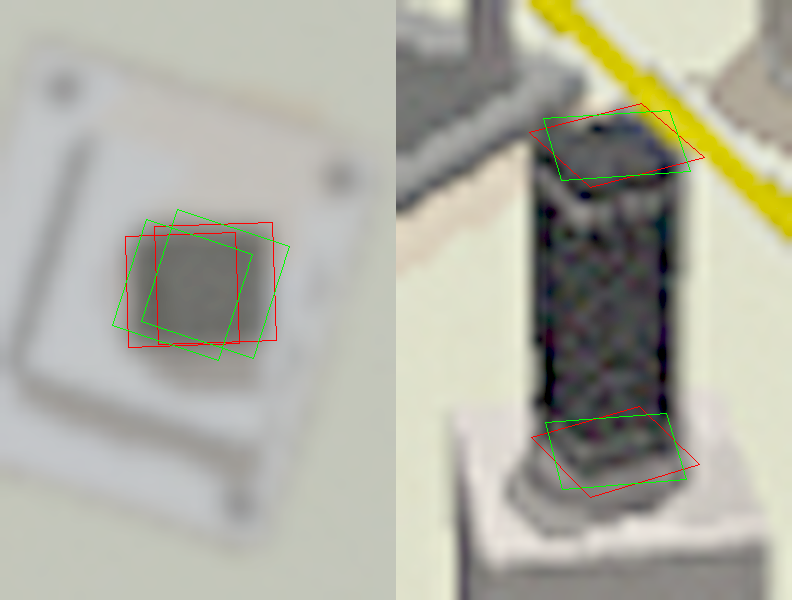

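The zoom shows the grip's top face at about top pixel (332,224). Its sides lie close to the world x and y axes (the red outline fits), perhaps 1 mm towards −x and +y of the drawn model. I'll grasp at about (0.487, −0.118) with the jaws closing along y.

{"fn": "move_arm", "kwargs": {"rows": [[0,0,0,0,0,-6.45,1],[0,0,0,0,0,-6.45,1],[0,0,0,0,0,-6.45,1],[0,0,0,0,0,-6.45,1],[-1.2,-3.5,0.5,0,0,0,1],[-1.2,-3.5,0.5,0,0,0,1],[-1.2,-3.5,0.5,0,0,0,1],[-1.2,-3.45,0.5,0,0,0,1],[0,0,0,0,0,0,1],[0,0,2,0,0,0,1],[0,0,2,0,0,0,1],[0,0,2,0,0,0,1],[0,0,2,0,0,0,1],[0,0,2,0,0,0,1],[0,0,1.8,0,0,0,1],[0,0,0,0,0,0,1],[0,0,0,0,0,0,1]]}}

```text
time: 2.98
tool_pos: [0.4863, -0.114, 0.1115]
tool_rot: [-0.001, -0.001, 1.0, 0.001]
contact_force: [-0.3, 0.7, 0.5]
gripper_width: 1.004
grasp_force: 0.0
```

Run:
```python
from h import *
S=grab('side','side1');T=grab('top','top1');s=S['img'];t=T['img']
o=np.hstack([cv2.resize(s[190:290,240:340],(400,400),interpolation=cv2.INTER_CUBIC),cv2.resize(t[180:280,280:380],(400,400),interpolation=cv2.INTER_CUBIC)])
cv2.imwrite('pics/c2.png',np.clip(o*1.4,0,255).astype(np.uint8))
print(manip.state()['tool_pos'],manip.state()['contact_force'])
```

```text
[ 0.48782759 -0.11521173  0.11372499] [ 0.29448731 -0.18567948  0.44445253]
```

View pics/c2.png

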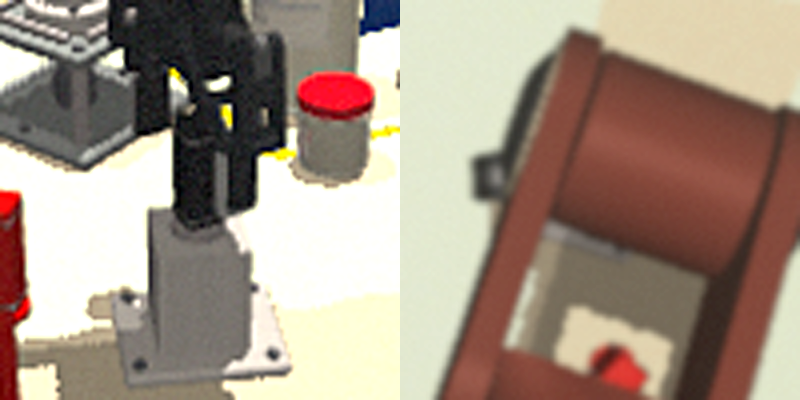

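The crop shows the fingers straddling the grip: right finger tip near crop (240,210), left near (150,130), with the collar on the block. I'll shift slightly in −y and close.

{"fn": "move_arm", "kwargs": {"rows": [[0,-0.25,0,0,0,0,1],[0,0,0,0,0,0,-1],[0,0,0,0,0,0,-1],[0,0,0,0,0,0,-1],[0,0,0,0,0,0,-1],[0,0,0,0,0,0,-1],[0,0,0,0,0,0,-1],[0,0,0,0,0,0,-1],[0,0,0,0,0,0,-1],[0,0,0,0,0,0,-1],[0,0,0,0,0,0,-1],[0,0,0,0,0,0,-1]]}}

```text
time: 4.08
tool_pos: [0.487, -0.1186, 0.1125]
tool_rot: [0.0, -0.0, 1.0, -0.0]
contact_force: [-0.7, -0.8, 3.0]
gripper_width: 0.248
grasp_force: 58.9
```

Run:
```python
from h import *
S=grab('side')
for i in range(4):
    s=manip.state();print(s['time'],s['tool_pos'].round(4),s['tool_rot'].round(4),s['contact_force'].round(2),s['ft_torque'].round(2),s['gripper_width'],s['grasp_force']); S=grab('side')
```

```text
4.1333 [ 0.487  -0.1186  0.1125] [ 1.e-04 -2.e-04  1.e+00 -1.e-04] [-0.45 -0.01  1.77] [-0.11  0.19 -0.06] 0.2527264346321391 58.88410449028015
4.1833 [ 0.487  -0.1186  0.1125] [ 1.e-04 -3.e-04  1.e+00 -1.e-04] [-1.12 -1.26  3.05] [-0.06  0.12 -0.03] 0.24806034625849732 58.8997220993042
4.2333 [ 0.487  -0.1186  0.1125] [ 1.e-04 -3.e-04  1.e+00 -1.e-04] [-0.39 -1.23  2.2 ] [-0.1   0.16 -0.01] 0.25202045735529743 58.91401469707489
4.2833 [ 0.487  -0.1186  0.1125] [ 1.e-04 -2.e-04  1.e+00 -1.e-04] [ 0.35 -1.04  3.1 ] [-0.07  0.17  0.05] 0.24756352452248423 58.92683923244476
```

{"fn": "move_arm", "kwargs": {"rows": [[0,0,-1,0,0,0,-1],[0,0,-2,0,0,0,-1],[0,0,-2,0,0,0,-1],[0,0,-2,0,0,0,-1],[0,0,-2,0,0,0,-1],[0,0,-2,0,0,0,-1],[0,0,-1.25,0,0,0,-1],[0,0,0,0,0,0,-1],[0,0,0,0,0,0,-1],[0,0,0,0,0,0,-1]]}}

```text
time: 5.17
tool_pos: [0.4862, -0.1181, 0.2331]
tool_rot: [-0.001, -0.0, 1.0, 0.001]
contact_force: [-0.9, 0.4, -2.3]
gripper_width: 0.246
grasp_force: 58.7
```

{"fn": "move_arm", "kwargs": {"rows": [[-0.2,1.2,0,0,0,0,-1],[-0.5,2.4,0,0,0,0,-1],[-0.5,2.8,0,0,0,0,-1],[-0.5,2.8,0,0,0,0,-1],[-0.5,2.8,0,0,0,0,-1],[-0.5,2.8,0,0,0,0,-1],[-0.5,2.8,0,0,0,0,-1],[-0.5,2.8,0,0,0,0,-1],[-0.5,2.8,0,0,0,0,-1],[-0.4,2.0,0,0,0,0,-1],[-0.25,1.2,0,0,0,0,-1],[0,0,0,0,0,0,-1],[0,0,0,0,0,0,-1]]}}

```text
time: 6.25
tool_pos: [0.5347, 0.1458, 0.2337]
tool_rot: [-0.001, -0.001, 1.0, -0.0]
contact_force: [0.3, -0.9, -1.9]
gripper_width: 0.254
grasp_force: 59.1
```

Run:
```python
from h import *
S=grab('side','side2');s=S['img']
T=grab('top','top2')
st=manip.state();print(st['tool_pos'],st['tool_rot'],st['contact_force'],st['ft_torque'],st['gripper_width'])
o=cv2.resize(s[130:230,200:330],(780,600),interpolation=cv2.INTER_CUBIC)
cv2.imwrite('pics/c3.png',np.clip(255*(o/255.)**.6,0,255).astype(np.uint8))
```

```text
[0.53495919 0.14480158 0.23419646] [-5.79665432e-04  1.38685151e-04  9.99999777e-01 -3.02495382e-04] [ 0.5751137   0.3751782  -1.43187009] [ 0.00586175  0.00695266 -0.01758559] 0.2502401836032837
```

View pics/c3.png

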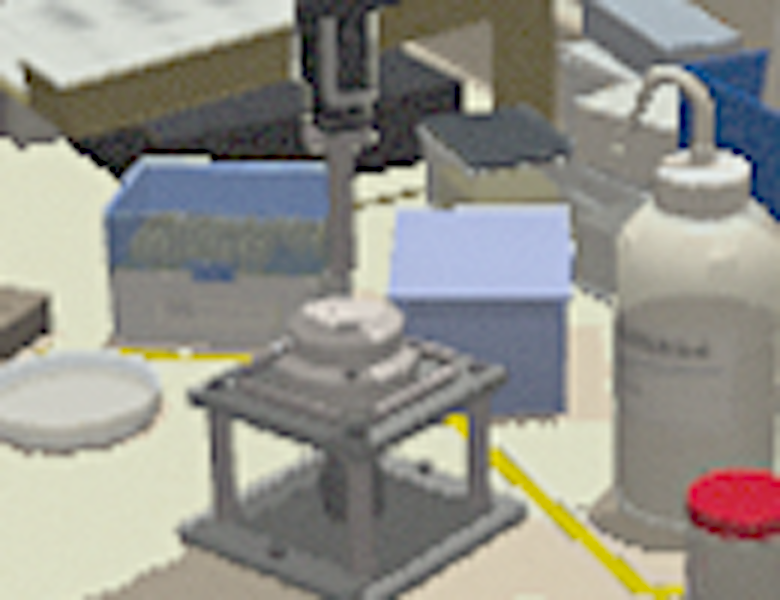

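The side crop shows the shank's tip hanging at about crop (340,298), with the housing's top disc centred at about (346,322). That puts the drift roughly 1 px (2 mm) left of the bore. I'll quantify it by differencing against the first side picture.

Run:
```python
from h import *
S=grab('side');T=grab('top')
a=cv2.imread('pics/side0.png').astype(int);b=cv2.imread('pics/side2.png').astype(int)
d=np.abs(a-b).sum(2)
x,y=.535,.1452
for v in range(156,180,3):
    w=d[v,245:268]; c=(w*np.arange(245,268))[w>40].sum()/max(1,w[w>40].sum()); idx=np.nonzero(w>40)[0]+245
    print(v,idx.min() if len(idx) else 0,idx.max() if len(idx) else 0,((idx.min()+idx.max())/2 if len(idx) else 0))
print('axis pred',[proj(S,[x,y,z])[0].round(2) for z in(.134,.15,.17,.19)])
# disc in side0: print rows profile
g=a.max(2)
print(g[176:194,246:270])
print('pred disc centre from top',proj(S,[.5355,.1453,.11]),'side centre->',onz(S,257.3,183.9,.11))
t=cv2.imread('pics/top0.png').astype(int)
print((t[198:215,208:226,2]-t[198:215,208:226,0]))
```

```text
156 254 262 258.0
159 255 258 256.5
162 255 259 257.0
165 255 259 257.0
168 256 259 257.5
171 256 260 258.0
174 258 260 259.0
177 0 0 0
axis pred [array([257.31, 175.14]), array([257.09, 169.5 ]), array([256.82, 162.33]), array([256.53, 155.02])]
[[ 81  82  80  77  84  89  88  73  78  76  74  69 108 196 206 202 203 202
  195 205 203 202 203 201]
 [ 91  87  91  90  90  93  94  73  70  76  73  63  96 183 209 204 203 202
  184 210 206 204 205 205]
 [ 86  90  90  88  88  83  85  71  63  66  65  59  98 192 192 189 193 205
  186 222 217 215 216 219]
 [ 91  86  85  88  83  80  76  65  93 115 112 102 131 197 191 187 186 185
  129 142 143 143 149 147]
 [ 84  86  80  76  91 125 137 178 181 187 183 181 182 196 194 195 196 192
  159 101  72  90  71  71]
 [ 90  84  92 143 179 186 187 204 191 163 202 200 198 195 191 193 194 201
  199 171 110  86  72  77]
 [ 84  87 131 197 205 198 197 194 192 179 206 207 203 194 189 189 192 193
  202 204 176  95  74  77]
 [ 88 100 160 208 198 196 193 191 192 184 156 145 143 143 170 185 183 193
  197 202 189  94  80  84]
 [ 87  90 141 207 200 195 194 192 178 121  75
[... 1340 characters left out ...]
 1  0 -3 -5 -5]
 [-6 -6 -4 -1  2  7 12 14 16 21 21 16 10  4  2 -1 -4 -5]
 [-6 -4 -4 -1  5 10 15 22 33 42 42 31 17  8  3  0 -2 -4]
 [-5 -5 -3  0  7 11 19 40 56 59 57 43 25 12  5  1 -1 -4]
 [-6 -5 -3  0  7 12 24 49 59 51 49 45 29 14  6  2 -2 -4]
 [-7 -7 -5  0  7 11 24 48 58 47 44 43 28 14  5  2  0 -5]
 [-7 -6 -4 -1  6 11 21 43 59 55 47 36 23 10  4  1 -2 -4]
 [-7 -7 -7 -3  2  7 15 27 41 42 36 24 15  6  3 -1 -3 -4]
 [-7 -7 -8 -5 -2  2  8 13 20 22 18 14  7  3  0 -3 -5 -5]
 [-6 -8 -7 -6 -3 -1  2  5  8  9  8  5  3  1 -1 -3 -4 -5]
 [-2 -6 -7 -8 -6 -5 -2  1  2  1  2  1 -1 -2 -3 -4 -5 -4]
 [ 2 -3 -7 -7 -6 -5 -4 -3 -2 -2 -2 -2 -3 -4 -6 -5 -4  0]
 [ 7  3 -3 -5 -7 -6 -6 -5 -5 -5 -5 -4 -5 -5 -6 -3  1  4]]
```

{"fn": "move_arm", "kwargs": {"rows": [[0.1,0.03,0.5,0,0,0,-1],[0,0,0.8,0,0,0,-1],[0,0,0.6,0,0,0,-1],[0,0,0.1,0,0,0,-1],[0,0,0,0,0,0,-1],[0,0,0,0,0,0,-1],[0,0,0,0,0,0,-1]]}}

```text
time: 7.03
tool_pos: [0.5345, 0.1459, 0.2151]
tool_rot: [0.0, -0.0, 1.0, 0.0]
contact_force: [-1.3, -0.3, -1.3]
gripper_width: 0.249
grasp_force: 59.1
```

{"fn": "move_arm", "kwargs": {"rows": [[0,0,0.1,0,0,0,-1],[0,0,0.1,0,0,0,-1],[0,0,0.1,0,0,0,-1],[0,0,0,0,0,0,-1],[0,0,0,0,0,0,-1]]}}

```text
time: 7.45
tool_pos: [0.5343, 0.1459, 0.2117]
tool_rot: [-0.0, -0.0, 1.0, -0.0]
contact_force: [-0.4, -0.5, -1.9]
gripper_width: 0.248
grasp_force: 59.1
```

{"fn": "move_arm", "kwargs": {"rows": [[0,0,0.1,0,0,0,-1],[0,0,0.1,0,0,0,-1],[0,0,0,0,0,0,-1],[0,0,0,0,0,0,-1]]}}

```text
time: 7.78
tool_pos: [0.5342, 0.1458, 0.2097]
tool_rot: [-0.0, -0.0, 1.0, -0.0]
contact_force: [-0.4, -0.0, -1.1]
gripper_width: 0.25
grasp_force: 59.1
```

{"fn": "move_arm", "kwargs": {"rows": [[0,0,0.1,0,0,0,-1],[0,0,0,0,0,0,-1],[0,0,0,0,0,0,-1]]}}

```text
time: 8.03
tool_pos: [0.5343, 0.1458, 0.2087]
tool_rot: [-0.0, -0.0, 1.0, -0.0]
contact_force: [-0.0, 0.5, -2.1]
gripper_width: 0.249
grasp_force: 59.1
```

{"fn": "move_arm", "kwargs": {"rows": [[0,0,0.1,0,0,0,-1],[0,0,0,0,0,0,-1],[0,0,0,0,0,0,-1]]}}

```text
time: 8.28
tool_pos: [0.5342, 0.1458, 0.2077]
tool_rot: [-0.0, -0.0, 1.0, -0.0]
contact_force: [-0.0, -0.0, -2.0]
gripper_width: 0.251
grasp_force: 59.1
```

{"fn": "move_arm", "kwargs": {"rows": [[0,0,0.05,0,0,0,-1],[0,0,0,0,0,0,-1],[0,0,0,0,0,0,-1]]}}

```text
time: 8.53
tool_pos: [0.5343, 0.1458, 0.2073]
tool_rot: [-0.0, -0.0, 1.0, -0.0]
contact_force: [0.2, 0.6, -1.7]
gripper_width: 0.251
grasp_force: 59.1
```

{"fn": "move_arm", "kwargs": {"rows": [[0,0,0.05,0,0,0,-1],[0,0,0,0,0,0,-1],[0,0,0,0,0,0,-1]]}}

```text
time: 8.78
tool_pos: [0.5343, 0.1458, 0.2068]
tool_rot: [-0.0, -0.0, 1.0, -0.0]
contact_force: [-0.4, 0.2, -2.1]
gripper_width: 0.249
grasp_force: 59.1
```

{"fn": "move_arm", "kwargs": {"rows": [[0,0,0.05,0,0,0,-1],[0,0,0,0,0,0,-1],[0,0,0,0,0,0,-1]]}}

```text
time: 9.03
tool_pos: [0.5343, 0.1459, 0.2063]
tool_rot: [-0.0, -0.0, 1.0, 0.0]
contact_force: [-0.4, -0.1, -2.0]
gripper_width: 0.252
grasp_force: 59.1
```

{"fn": "move_arm", "kwargs": {"rows": [[0,0,0.05,0,0,0,-1],[0,0,0,0,0,0,-1],[0,0,0,0,0,0,-1]]}}

```text
time: 9.28
tool_pos: [0.5343, 0.1459, 0.2058]
tool_rot: [-0.0, -0.0, 1.0, -0.0]
contact_force: [0.4, 0.2, -2.4]
gripper_width: 0.249
grasp_force: 59.1
```

{"fn": "move_arm", "kwargs": {"rows": [[0,0,0.1,0,0,0,-1],[0,0,0,0,0,0,-1],[0,0,0,0,0,0,-1]]}}

```text
time: 9.53
tool_pos: [0.5342, 0.1458, 0.2047]
tool_rot: [-0.0, -0.0, 1.0, -0.0]
contact_force: [-0.2, 0.2, -2.1]
gripper_width: 0.249
grasp_force: 59.2
```

{"fn": "move_arm", "kwargs": {"rows": [[0,0,0.1,0,0,0,-1],[0,0,0,0,0,0,-1],[0,0,0,0,0,0,-1]]}}

```text
time: 9.78
tool_pos: [0.5342, 0.1458, 0.2037]
tool_rot: [-0.0, -0.0, 1.0, -0.0]
contact_force: [0.1, -0.3, -0.4]
gripper_width: 0.252
grasp_force: 59.2
```

{"fn": "move_arm", "kwargs": {"rows": [[0,0,0.1,0,0,0,-1],[0,0,0,0,0,0,-1],[0,0,0,0,0,0,-1]]}}

```text
time: 10.03
tool_pos: [0.5342, 0.1458, 0.2027]
tool_rot: [-0.0, -0.0, 1.0, -0.0]
contact_force: [-0.4, 0.7, -2.3]
gripper_width: 0.252
grasp_force: 59.2
```

{"fn": "move_arm", "kwargs": {"rows": [[0,0,0.1,0,0,0,-1],[0,0,0.1,0,0,0,-1],[0,0,0,0,0,0,-1],[0,0,0,0,0,0,-1]]}}

```text
time: 10.37
tool_pos: [0.5342, 0.1458, 0.2006]
tool_rot: [-0.0, -0.0, 1.0, -0.0]
contact_force: [-0.6, 0.2, -1.7]
gripper_width: 0.249
grasp_force: 59.2
```

{"fn": "move_arm", "kwargs": {"rows": [[0,0,0.1,0,0,0,-1],[0,0,0.1,0,0,0,-1],[0,0,0,0,0,0,-1],[0,0,0,0,0,0,-1]]}}

```text
time: 10.7
tool_pos: [0.5343, 0.1459, 0.1988]
tool_rot: [0.0, -0.0, 1.0, -0.0]
contact_force: [0.4, -0.5, -1.4]
gripper_width: 0.253
grasp_force: 59.3
```

{"fn": "move_arm", "kwargs": {"rows": [[0,0,0.1,0,0,0,-1],[0,0,0.1,0,0,0,-1],[0,0,0,0,0,0,-1],[0,0,0,0,0,0,-1]]}}

```text
time: 11.03
tool_pos: [0.5346, 0.1459, 0.1981]
tool_rot: [0.0, -0.0, 1.0, 0.0]
contact_force: [-3.0, -0.7, 4.6]
gripper_width: 0.249
grasp_force: 60.0
```

{"fn": "move_arm", "kwargs": {"rows": [[0,0,0.05,0,0,0,-1],[0,0,0.05,0,0,0,-1],[0,0,0,0,0,0,-1],[0,0,0,0,0,0,-1]]}}

```text
time: 11.37
tool_pos: [0.5346, 0.1459, 0.1971]
tool_rot: [0.0, -0.0, 1.0, 0.0]
contact_force: [-1.9, -0.4, 6.0]
gripper_width: 0.247
grasp_force: 60.0
```

{"fn": "move_arm", "kwargs": {"rows": [[0,0,0.05,0,0,0,-1],[0,0,0.05,0,0,0,-1],[0,0,0,0,0,0,-1],[0,0,0,0,0,0,-1]]}}

```text
time: 11.7
tool_pos: [0.5346, 0.1459, 0.196]
tool_rot: [0.0, -0.0, 1.0, 0.0]
contact_force: [-2.1, -1.2, 5.7]
gripper_width: 0.248
grasp_force: 60.0
```

{"fn": "move_arm", "kwargs": {"rows": [[0,0,0.1,0,0,0,-1],[0,0,0.1,0,0,0,-1],[0,0,0.1,0,0,0,-1],[0,0,0.1,0,0,0,-1],[0,0,0.1,0,0,0,-1]]}}

```text
time: 12.12
tool_pos: [0.5346, 0.1459, 0.1912]
tool_rot: [0.0, -0.0, 1.0, -0.0]
contact_force: [-2.1, -1.3, 5.3]
gripper_width: 0.253
grasp_force: 60.1
```

{"fn": "move_arm", "kwargs": {"rows": [[0,0,0.1,0,0,0,-1],[0,0,0.1,0,0,0,-1],[0,0,0.1,0,0,0,-1],[0,0,0.1,0,0,0,-1],[0,0,0.1,0,0,0,-1],[0,0,0.1,0,0,0,-1]]}}

```text
time: 12.62
tool_pos: [0.5346, 0.1459, 0.1851]
tool_rot: [0.0, -0.0, 1.0, -0.0]
contact_force: [-3.5, -1.0, 6.3]
gripper_width: 0.248
grasp_force: 60.1
```

{"fn": "move_arm", "kwargs": {"rows": [[0,0,0.1,0,0,0,-1],[0,0,0.1,0,0,0,-1],[0,0,0.1,0,0,0,-1],[0,0,0.1,0,0,0,-1],[0,0,0.1,0,0,0,-1],[0,0,0.1,0,0,0,-1]]}}

```text
time: 13.12
tool_pos: [0.5346, 0.1459, 0.1791]
tool_rot: [0.0, -0.0, 1.0, 0.0]
contact_force: [-3.0, 1.3, 6.0]
gripper_width: 0.255
grasp_force: 60.1
```

{"fn": "move_arm", "kwargs": {"rows": [[0,0,0.1,0,0,0,-1],[0,0,0.1,0,0,0,-1],[0,0,0.1,0,0,0,-1],[0,0,0.1,0,0,0,-1],[0,0,0.1,0,0,0,-1],[0,0,0.1,0,0,0,-1],[0,0,0.1,0,0,0,-1],[0,0,0,0,0,0,-1],[0,0,0,0,0,0,-1],[0,0,0,0,0,0,-1]]}}

```text
time: 13.95
tool_pos: [0.5346, 0.1459, 0.1718]
tool_rot: [0.0, -0.0, 1.0, 0.0]
contact_force: [-2.7, -0.1, 5.8]
gripper_width: 0.245
grasp_force: 60.1
```

Run:
```python
from h import *
S=grab('side','side3');s=S['img'];st=manip.state();print(st['tool_pos'],st['contact_force'])
o=cv2.resize(s[140:230,210:310],(660,594),interpolation=cv2.INTER_CUBIC)
cv2.imwrite('pics/c4.png',np.clip(255*(o/255.)**.6,0,255).astype(np.uint8))
```

```text
[0.53459815 0.14588061 0.17186711] [-2.21792215 -0.22141206  6.90478113]
```

View pics/c4.png

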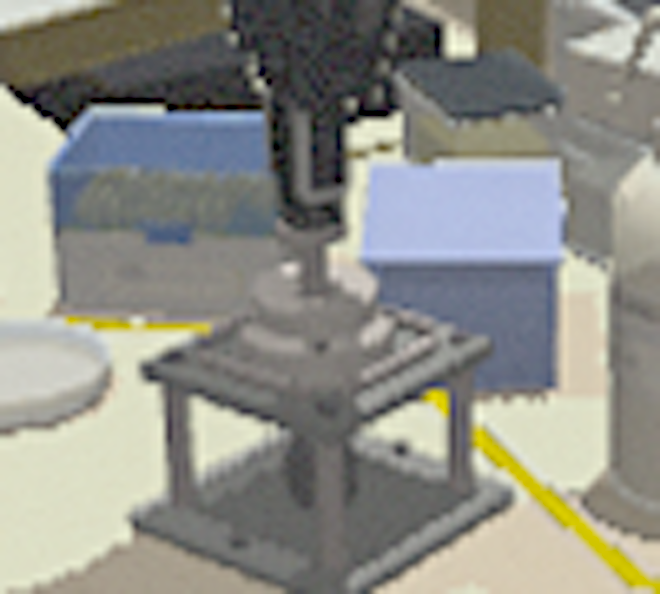

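The crop shows the collar at about crop (312,235), just above the disc at (315,285), so the shank is deep in the bore. Now I'll withdraw.

{"fn": "move_arm", "kwargs": {"rows": [[0,0,-0.3,0,0,0,-1],[0,0,-0.5,0,0,0,-1],[0,0,-0.5,0,0,0,-1],[0,0,-0.5,0,0,0,-1],[0,0,-0.5,0,0,0,-1],[0,0,-0.5,0,0,0,-1],[0,0,-0.5,0,0,0,-1],[0,0,-0.5,0,0,0,-1],[0,0,-0.5,0,0,0,-1],[0,0,-1,0,0,0,-1],[0,0,-1,0,0,0,-1],[0,0,-0.5,0,0,0,-1],[0,0,0,0,0,0,-1],[0,0,0,0,0,0,-1]]}}

```text
time: 15.17
tool_pos: [0.5346, 0.1459, 0.2396]
tool_rot: [0.001, -0.0, 1.0, 0.0]
contact_force: [-0.1, -0.2, -2.2]
gripper_width: 0.249
grasp_force: 59.3
```

{"fn": "move_arm", "kwargs": {"rows": [[0.2,-1.2,0,0,0,0,-1],[0.5,-2.4,0,0,0,0,-1],[0.5,-2.8,0,0,0,0,-1],[0.5,-2.8,0,0,0,0,-1],[0.5,-2.8,0,0,0,0,-1],[0.5,-2.8,0,0,0,0,-1],[0.5,-2.8,0,0,0,0,-1],[0.5,-2.8,0,0,0,0,-1],[0.5,-2.8,0,0,0,0,-1],[0.4,-2.0,0,0,0,0,-1],[0.15,-1.23,0,0,0,0,-1],[0,0,0,0,0,0,-1],[0,0,0,0,0,0,-1],[0,0,0,0,0,0,-1]]}}

```text
time: 16.33
tool_pos: [0.4869, -0.1179, 0.2385]
tool_rot: [-0.0, -0.0, 1.0, 0.0]
contact_force: [-1.0, 0.4, -2.1]
gripper_width: 0.251
grasp_force: 59.1
```

Run:
```python
from h import *
S=grab('side','side4');s=S['img']
for i in range(4): st=manip.state();print(st['tool_pos'].round(4),st['contact_force'].round(1));grab('side')
o=cv2.resize(s[170:300,240:350],(500,591),interpolation=cv2.INTER_CUBIC)
cv2.imwrite('pics/c5.png',np.clip(255*(o/255.)**.6,0,255).astype(np.uint8))
```

```text
[ 0.487  -0.1176  0.2385] [-0.1  0.7 -0.6]
[ 0.487  -0.1176  0.2386] [ 0.1  0.6 -2.1]
[ 0.4871 -0.1176  0.2387] [-0.3  0.6 -2.3]
[ 0.4871 -0.1176  0.2388] [ 0.1  0.2 -1.5]
```

View pics/c5.png

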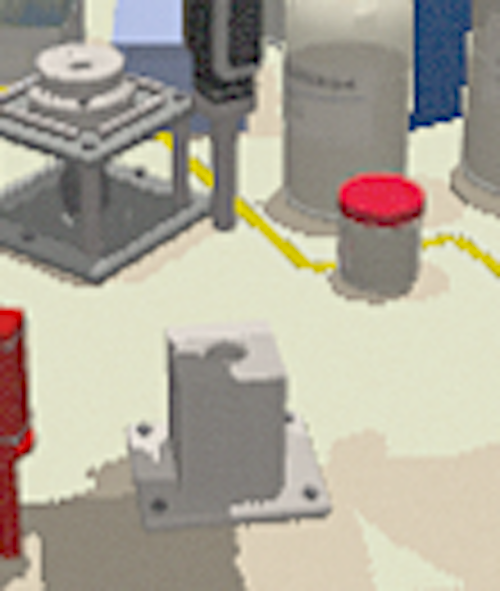

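The crop shows the drift hanging above the empty holder hole (crop (228,352)), with the tip at (224,225) and the stand undisturbed. I'll lower it at the recorded grasp position.

{"fn": "move_arm", "kwargs": {"rows": [[0,-0.1,1,0,0,0,-1],[0,0,2,0,0,0,-1],[0,0,2,0,0,0,-1],[0,0,1,0,0,0,-1],[0,0,0.3,0,0,0,-1],[0,0,0,0,0,0,-1],[0,0,0.3,0,0,0,-1],[0,0,0.3,0,0,0,-1],[0,0,0.3,0,0,0,-1],[0,0,0,0,0,0,-1],[0,0,0,0,0,0,-1]]}}

```text
time: 17.5
tool_pos: [0.487, -0.1195, 0.167]
tool_rot: [0.0, -0.0, 1.0, -0.0]
contact_force: [0.2, -1.2, -1.7]
gripper_width: 0.249
grasp_force: 59.2
```

{"fn": "move_arm", "kwargs": {"rows": [[0,0,0.4,0,0,0,-1],[0,0,0.5,0,0,0,-1],[0,0,0.5,0,0,0,-1],[0,0,0.5,0,0,0,-1],[0,0,0.5,0,0,0,-1],[0,0,0.5,0,0,0,-1],[0,0,0.5,0,0,0,-1],[0,0,0.5,0,0,0,-1],[0,0,0.5,0,0,0,-1],[0,0,0.5,0,0,0,-1],[0,0,0,0,0,0,-1],[0,0,0,0,0,0,-1]]}}

```text
time: 18.5
tool_pos: [0.4867, -0.1194, 0.1174]
tool_rot: [-0.0, -0.0, 1.0, 0.0]
contact_force: [0.2, 0.4, -1.7]
gripper_width: 0.248
grasp_force: 59.2
```

{"fn": "move_arm", "kwargs": {"rows": [[0,0.08,0.1,0,0,0,-1],[0,0,0.1,0,0,0,-1],[0,0,0.1,0,0,0,-1],[0,0,0,0,0,0,-1],[0,0,0,0,0,0,-1]]}}

```text
time: 18.92
tool_pos: [0.487, -0.1187, 0.1149]
tool_rot: [0.0, -0.0, 1.0, -0.0]
contact_force: [0.6, 0.4, -0.9]
gripper_width: 0.249
grasp_force: 59.2
```

{"fn": "move_arm", "kwargs": {"rows": [[0,0,0.1,0,0,0,-1],[0,0,0.05,0,0,0,-1],[0,0,0,0,0,0,-1],[0,0,0,0,0,0,-1]]}}

```text
time: 19.25
tool_pos: [0.4869, -0.1186, 0.1132]
tool_rot: [-0.0, -0.0, 1.0, 0.0]
contact_force: [-0.0, -0.0, -1.7]
gripper_width: 0.25
grasp_force: 59.2
```

{"fn": "move_arm", "kwargs": {"rows": [[0,0,0.05,0,0,0,-1],[0,0,0.05,0,0,0,-1],[0,0,0,0,0,0,-1],[0,0,0,0,0,0,-1],[0,0,0,0,0,0,-1]]}}

```text
time: 19.67
tool_pos: [0.487, -0.1187, 0.1125]
tool_rot: [0.0, -0.0, 1.0, -0.0]
contact_force: [-0.1, 0.2, 0.6]
gripper_width: 0.246
grasp_force: 59.5
```

{"fn": "move_arm", "kwargs": {"rows": [[0,0,0,0,0,0,1],[0,0,0,0,0,0,1],[0,0,0,0,0,0,1],[0,0,0,0,0,0,1],[0,0,0,0,0,0,1],[0,0,0,0,0,0,1],[0,0,0,0,0,0,1],[0,0,0,0,0,0,1],[0,0,0,0,0,0,1],[0,0,-1,0,0,0,1],[0,0,-2,0,0,0,1],[0,0,-3,0,0,0,1],[0,0,-3,0,0,0,1],[0,0,-3,0,0,0,1],[0,0,-2,0,0,0,1],[0,0,0,0,0,0,1],[0,0,0,0,0,0,1],[0,0,0,0,0,0,1]]}}

```text
time: 21.17
tool_pos: [0.4865, -0.1185, 0.2515]
tool_rot: [-0.001, -0.0, 1.0, 0.0]
contact_force: [-1.0, -0.3, 0.1]
gripper_width: 0.999
grasp_force: 0.0
```

Run:
```python
from h import *
s=grab('side','side5')['img'];st=manip.state();print(st['tool_pos'],st['contact_force'],st['gripper_width'],st['joint_vel'].round(3))
o=cv2.resize(s[170:300,230:340],(500,591),interpolation=cv2.INTER_CUBIC)
cv2.imwrite('pics/c6.png',np.clip(255*(o/255.)**.6,0,255).astype(np.uint8))
```

```text
[ 0.48612827 -0.1183509   0.25059435] [0.82425919 0.17233699 0.54459016] 0.9981842689659666 [-0.001  0.01   0.011 -0.     0.     0.   ]
```

View pics/c6.png

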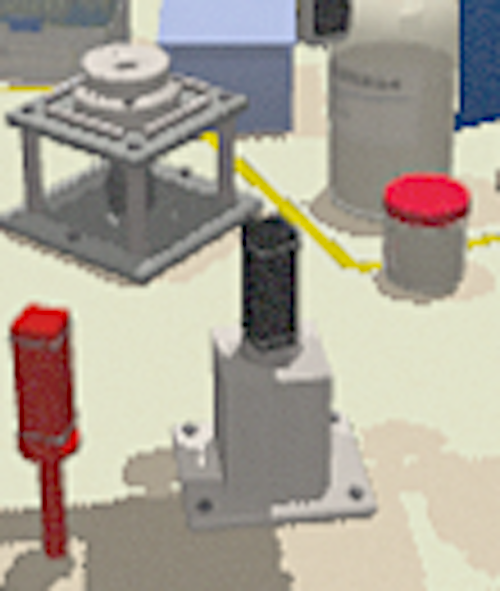

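The crop shows the drift upright and released in the holder at crop (271,285), collar on the block's top. The red look-alike and the jar are undisturbed, and the gripper is clear above. Handing in.

```bash
python3 -c "
from plant import manip
print(manip.job_done())"
```

```text
the job is handed in; nothing more can be done
None
```

I pressed the sleeve about 27 mm down (22 mm needed), estimated from tool height, stood the drift back fully home in its holder and handed the job in at about 21 s; no verdict was returned.

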